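# Park the hand lamp and draw out its telescoping stand

## Task

The light in the cellar has to go higher: lift the hand lamp by its handle off the telescoping stand, set it down gently, upright and wholly on the round cork mat, and let go of it. Then pinch the stand's grip head so that its orange release button is squeezed in, draw the head straight up past the first stop to the second stop (both sections fully out), and finish while still holding it up there in the gripper, because it sinks back when let go. Leave everything else on the worktop where it is.

Things in the scene. Friction and masses are not known exactly. Their poses are not given: they have to be found in the camera images.
- stand: fixed telescoping lamp stand on the worktop: round dark foot 84 mm across, 8 mm thick; upright grey tube 33 mm across with a black collar 39 mm across, top 88 mm up. Origin: centre of the foot's underside; z up, -x is the side with the orange button. Two sections slide up out of the tube, the grip head on top. It may trade places with the cork mat.
- grip_head: black head on the mast, 30 (x) by 42 (y) by 45 mm (z), brass spigot 12 mm wide and 10 mm high on top. Origin: centre of its underside, 100 mm over the worktop with the mast down. Orange button on its -x face. Pinch it along x, one finger on the button, one on the ribbed +x face, 22 mm over the origin: 37.5 mm wide over the resting button, 31.5 mm with it squeezed in.
- button_face (a point): centre of the outer face of the orange release button (24 mm wide, 22 mm high): 22.5 mm in -x and 22.5 mm above the grip head's origin at rest
- release_button (a joint): travel of the release button, m: 0 out (locked), 0.006 fully in; a spring of about 2 N at the start and 6 N fully in pushes it out. Below about 0.004 a snap pin locks the mast against being drawn up; the button has to stay squeezed while the pull begins.
- mast_upper (a joint): travel of the upper (thin steel) section, m: 0 down, 0.055 fully out. It comes out first (about 4 N); its end is the first stop.
- mast_lower (a joint): travel of the lower (aluminium) section, m: 0 down, 0.055 fully out. It follows when the upper one has reached its stop (about 6 N in all); its end is the second stop, where the head stands 110 mm higher than at rest. Let go, the sections sink back.
- led_lamp: loose LED hand lamp, 0.25 to 0.5 kg: black round foot 64 mm across, white body, yellow cap; 66 mm high, 115 mm with its handle. Origin: centre of its underside, z up. It starts standing on the grip head (underside 145 mm over the worktop), its hollow foot (opening 20 mm wide) loosely over the brass spigot: lift it straight up by more than 10 mm first.
- lamp_handle (a point): middle of the straight top bar of the lamp's fixed black arched handle, 110 mm over the lamp's origin: a round bar 10 mm thick, straight for 44 mm along the lamp's y axis, with 39 mm free between it and the cap; pinch it along the lamp's x axis
- cork_mat: fixed round cork mat, 120 mm across and 4 mm thick, beside the stand. Origin: centre of its underside
- nail_tin: bystander: open grey tin of nails, 74 mm across, 61 mm high; origin at its underside
- barrel_tap: bystander: brass barrel tap, 104 mm long, 47 mm high; origin at its underside
- block_plane: bystander: dark iron block plane with wooden knobs, 152 mm long, 59 mm high; origin at its underside
- pliers: bystander: lying pliers, 165 mm long, 12 mm high; origin at its underside
- paint_brush: bystander: lying paint brush, 221 mm long, 14 mm high; origin at its underside
- tumbler: bystander: drinking glass, 81 mm across, 103 mm high; origin at its underside

How it is judged:
On the way, in this order (a step that is already met when the one before it is completed fails the run):
1. the hand lamp is lifted clear of the stand (height (world z) of led_lamp above 0.158 m and contact force between led_lamp and grip_head below 0.01 N), for 0.1 s.
2. the hand lamp stands upright on the cork mat, let go of, with the mast still down (horizontal distance between led_lamp and cork_mat below 0.03 m and height (world z) of led_lamp below 0.009 m and angle between led_lamp's own z axis and vertical below 0.1 rad and contact force between the fingers and led_lamp below 0.05 N and linear speed of led_lamp below 0.02 m/s and value of joint each of mast_upper, mast_lower below 0.008 m), for 0.2 s.
3. the release button is squeezed in with the mast still down (value of joint release_button above 0.004 m and value of joint each of mast_upper, mast_lower below 0.01 m), for 0.04 s.
At the end, for the whole second after the job is handed in: The program finishes while the gripper holds the grip head (more than 3 N) with both mast sections within 5 mm of fully out, at the second stop; the hand lamp stands upright, at rest and untouched on the cork mat, its centre within 30 mm of the mat's (value of joint each of mast_upper, mast_lower above 0.05 m and contact force between the fingers and grip_head above 3 N and contact force between led_lamp and grip_head below 0.01 N and contact force between each of the arm, the fingers and led_lamp below 0.05 N and horizontal distance between led_lamp and cork_mat below 0.03 m and height (world z) of led_lamp below 0.009 m and angle between led_lamp's own z axis and vertical below 0.1 rad and linear speed of led_lamp below 0.02 m/s); the arm keeps its last pose, push and grip.
It fails at once if the hand lamp tipped over (more than 0.5 rad) (angle between led_lamp's own z axis and vertical above 0.5 rad).
It fails at once if the hand lamp dropped instead of set down (height (world z) of led_lamp above 0.006 m and linear speed of led_lamp above 0.4 m/s and contact force between led_lamp and anything else below 0.01 N).
It fails at once if a bystander moved by more than 30 mm (distance of any of nail_tin, barrel_tap, block_plane, pliers, paint_brush, tumbler from where it was at the start of the episode above 0.03 m).
It also fails if it takes over 58 s, if anything falls off the work surface, if the arm or the gripper's body presses on something with over 40 N, if the wrist force passes 120 N, or if a joint passes its speed limit or range.

## Robot

A 7-joint arm with a two-finger parallel gripper is mounted at the origin on a cart in front of the work surface, level with it; the furniture and walls round the work are solid. World frame = base frame: x ahead of the robot, y to its left, z up, the work surface at z = 0. Lengths are in m, angles in rad, forces in N, time in s.
With the tool pointing down it reaches from about 0.4 to 0.875 m from the base axis. Payload 19.3 kg.
Tool frame: the origin (TCP) lies on the mounting face of the last link; the fingertips stand 173 mm ahead of it and the grasp point (between the pads) lies 155 mm ahead of it (bot.grip_point_offset is the distance from the TCP to the grasp point, in m); z points along the fingers, y is the line along which they close (so a half turn about z gives the same grasp; the last joint's range is limited). The gripper opens to 85 mm and grips with 20 to 120 N. Pads are 22 mm wide; open, the fingers measure 114 mm over their backs; the gripper's body (76 mm by 85 mm) begins 54 mm behind the grasp point. The pads swing forward as they close: fully open they stand 13 mm farther back than shut.
Start: joints at [-1.339, 0.521, -0.036, 1.599, 0.021, 1.021, -0.113], TCP at [0.186, 0.597, 0.405] pointing down, gripper open.
Joint ranges: [-2.91, 2.91], [-0.3, 2.13], [-1.5, 1.42], [0.17, 2.43], [-1.26, 4.41], [0.16, 1.93], [-2.52, 2.52]. Speed limits (rad/s): [1.89, 1.89, 2.39, 2.39, 3.01, 3.01, 3.01].

## Interface

Orientations are given as [roll, pitch, yaw] about the fixed x, y, z axes, in that order (R = Rz(yaw) Ry(pitch) Rx(roll)).
In Python, from workcell import bot gives the robot as it stands.
- The arm moves only by the tool arm_command, never from a script. Its argument "deltas" is a list of rows, each a list of 3 entries, a list of its own where there are three numbers: the shift along the tool's x, y, z in cm, then the turn, a rotation vector about the tool's x, y, z in rad, then the finger opening in cm, from 0 to 8.54. In form: [[[tx, ty, tz], [rx, ry, rz], claw], ...]. A call has 1 to 20 rows; each row shifts and turns the commanded pose from where the row before left it, along the tool's axes as they then stand; what a row does not reach is not made up. A row lasts 1/10 s, in which the tool goes at most 50 mm and 8.59 degrees, less where a joint would pass 70% of its speed; a pose out of reach is approached as far as the arm can. A call with a gripper value outside its range is refused whole. The fingers move at their own pace and stop on an object; "newtons" is the grip in N (left out, the last holds). Time passes only in rows, so rows that do not move let the fingers close. It gives the time, the measured TCP pose, the force, the opening and the grip force at its end, in the units of the state.
- bot.observe(): the state, without advancing time (a new reading comes with each control period).
- bot.grab_frame(name): name is "scene" or "top" or "wrist"; returns a dict with "frame" (420x560x3 uint8, red, green, blue), "K" (3x3 intrinsics, pixels), "k1" (the pictures are not rectified: a ray, as slopes to the right and down, at radius r is drawn at 1 + k1 r^2 times it, then the intrinsics apply), "rvec" (rotation vector, rad) and "tvec" (3), from world to camera coordinates, as OpenCV has them; the wrist camera has in their place "T_tool_cam" (4x4, takes a point from camera to tool coordinates, whose origin is the TCP and whose axes are the flange's). Camera axes: x right, y down, z forward; pixel columns grow to the right and rows downward; lengths in m; the calibration is good to about 2 mm. A picture is of the moment at which its call begins: read the wrist's pose just before it. There is no depth.
- bot.job_done(): hands the job in; it is judged then, once.
Trained networks look in a picture, given as the dict that the camera call returned (one of the last four; its "shot" number tells which), for a name from the list of things; names that differ only in an ending like _2 or _b are one class to them, and where a whole thing is asked for, a point or a joint stands for the part that bears it (a point fixed in the world has none). Each returns a list of dicts, best first, with "p" (0 to 1); they miss things now and then, are a little off and sometimes report something else, mostly with a low value. They report only what shows in the picture. A call takes as long as a camera call.
- bot.find_in(name, picture): "rect" ([left, top, width, height] in pixels, round what is visible of it).
- bot.mark_of(name, picture): "at" ([column, row] in pixels: a listed point, or the origin of a listed thing).
The state is a dict: "clock": time; "qpos": joint angles; "qd": joint speeds; "joint_efforts": joint torques, N m; "position": TCP position; "tool_rot": TCP orientation; "force": force on the tool from outside, world axes, zero at the start; "moment": the same for the moment, N m; "grip_width": finger opening in m; "finger_force": force on a finger pad.
Only numpy, scipy, OpenCV 4.12 (cv2) and the standard library are available. Lean on these libraries where they do the work, as an engineer would, in place of code of your own. Each camera call takes 0.05 s, during which the arm holds its last target. There are 200 camera calls.

## Working session

There is one attempt and no reset: what is moved stays moved. The work goes in short steps, Python scripts to look and compute and a tool call to move; the robot and the scene stay as the last step left them, time stands still between calls to the robot, and variables do not carry over. Pictures are saved under pics/ and viewed, at most 10 in all, crops included, and the job is handed in when it is done.

Besides the shell and the picture viewer there is one more tool, called after "Request:" by a JSON object that holds its "method" and its "body", one argument or row to a line. arm_command: Moves the arm, as the interface text tells. Its arguments: {"type":"object","properties":{"deltas":{"type":"array","items":{"type":"array"}},"newtons":{"type":"number"}},"required":["deltas"]}

```bash
mkdir -p pics
cat > h.py <<'E'
import numpy as np, cv2
from scipy.spatial.transform import Rotation as R
from workcell import bot
def cam(p,st=None):
    """returns Rcw (cam->world), origin"""
    if "rvec" in p:
        A=R.from_rotvec(np.ravel(p["rvec"])).as_matrix(); return A.T,-A.T@np.ravel(p["tvec"])
    T=np.array(p["T_tool_cam"]); A=R.from_euler('xyz',st["tool_rot"]).as_matrix()
    return A@T[:3,:3], A@T[:3,3]+np.array(st["position"])
def ray(p,uv,st=None):
    k=p["k1"]; K=np.array(p["K"])
    s=cv2.undistortPoints(np.array([[uv]],float),K,np.array([k,0,0,0.]))[0,0]
    Rc,o=cam(p,st); d=Rc@np.array([s[0],s[1],1]); return o,d
def atz(p,uv,z,st=None):
    o,d=ray(p,uv,st); return o+d*(z-o[2])/d[2]
def tri(rs):
    A=0;b=0
    for o,d in rs:
        d=d/np.linalg.norm(d);P=np.eye(3)-np.outer(d,d);A=A+P;b=b+P@o
    return np.linalg.solve(A,b)
def proj(p,X,st=None):
    Rc,o=cam(p,st); c=Rc.T@(np.array(X)-o)
    s=c[:2]/c[2]; s=s*(1+p["k1"]*s@s); K=np.array(p["K"]); return K[:2,:2]@s+K[:2,2]
def save(p,n): cv2.imwrite("pics/"+n+".png",p["frame"][:,:,::-1])
E
python3 - <<'E'
from h import *
np.set_printoptions(precision=4,suppress=True)
st=bot.observe(); print(st)
ps={n:bot.grab_frame(n) for n in("scene","top","wrist")}
for n,p in ps.items():
    save(p,n)
    for t in("stand","grip_head","led_lamp","lamp_handle","cork_mat","button_face","nail_tin","barrel_tap","block_plane","pliers","paint_brush","tumbler"):
        m=bot.mark_of(t,p)
        if m:
            z={"grip_head":.1,"led_lamp":.145,"lamp_handle":.255,"button_face":.1225}.get(t,0)
            print(n,t,[(np.round(q["at"]),round(q["p"],2),atz(p,q["at"],z,st)) for q in m[:2]])
E
```

```text
{'clock': 0.0, 'qpos': array([-1.3392,  0.522 , -0.0363,  1.6   ,  0.0212,  1.0211, -0.1128]), 'qd': array([ 0.0014, -0.001 ,  0.0006, -0.0004, -0.0006,  0.0008,  0.0015]), 'joint_efforts': array([  0.0008, -92.712 ,   1.9803, -36.9937,   0.0178,   0.0082,
        -0.    ]), 'position': array([0.1858, 0.5966, 0.4041]), 'tool_rot': array([-3.1404,  0.0001,  2.8397]), 'force': array([ 0.1959, -0.5275,  0.4404]), 'moment': array([ 0.0886, -0.0621, -0.0204]), 'finger_force': 0.0, 'grip_width': 0.08540758174481661}
scene stand [(array([265., 289.]), 0.92, array([0.459 , 0.3831, 0.    ]))]
scene grip_head [(array([266., 258.]), 0.73, array([0.4533, 0.3801, 0.1   ]))]
scene led_lamp [(array([262., 243.]), 0.87, array([0.4561, 0.3867, 0.145 ]))]
scene lamp_handle [(array([260., 202.]), 0.8, array([0.4675, 0.385 , 0.255 ])), (array([265., 255.]), 0.34, array([0.2368, 0.4823, 0.255 ]))]
scene button_face [(array([323., 276.]), 0.7, array([0.2835, 0.3137, 0.1225]))]
scene nail_tin [(array([216., 272.]), 0.84, array([0.5956, 0.4716, 0.    ]))]
scene barrel_tap [(array([289., 241.]), 0.55, array(
[... 900 characters left out ...]
6636, 0.1925, 0.    ]))]
top block_plane [(array([196., 222.]), 0.63, array([0.4774, 0.5588, 0.    ]))]
top pliers [(array([196., 260.]), 0.78, array([0.3535, 0.5121, 0.    ]))]
top paint_brush [(array([273., 184.]), 0.95, array([0.6869, 0.3578, 0.    ]))]
top tumbler [(array([368., 199.]), 0.55, array([0.7294, 0.0284, 0.    ]))]
wrist stand [(array([204., 382.]), 0.6, array([0.4618, 0.3861, 0.    ]))]
wrist cork_mat [(array([104., 394.]), 0.9, array([0.4412, 0.2098, 0.    ]))]
wrist block_plane [(array([310., 365.]), 0.72, array([0.4786, 0.5621, 0.    ])), (array([252., 309.]), 0.42, array([0.3515, 0.5077, 0.    ]))]
wrist pliers [(array([253., 310.]), 0.7, array([0.353 , 0.5087, 0.    ]))]
```

Run:
```python
import cv2
a=cv2.imread("pics/scene.png")[150:350,160:400]; b=cv2.imread("pics/top.png")[150:310,150:400]
a=cv2.resize(a,(480,400),interpolation=3);b=cv2.resize(b,None,fx=2.4,fy=2.4,interpolation=3)[:384]
import numpy as np
c=np.zeros((590,800,3),np.uint8); w=cv2.imread("pics/wrist.png")
c[:300,:360]=cv2.resize(a,(360,300)); c[:280,360:800]=cv2.resize(b,(440,280)); c[300:590,:387]=cv2.resize(w,(387,290)); 
c[300:590,400:787]=cv2.resize(cv2.imread("pics/top.png"),(387,290))
cv2.imwrite("pics/m1.png",c)
```

```text
(no output)
```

View pics/m1.png

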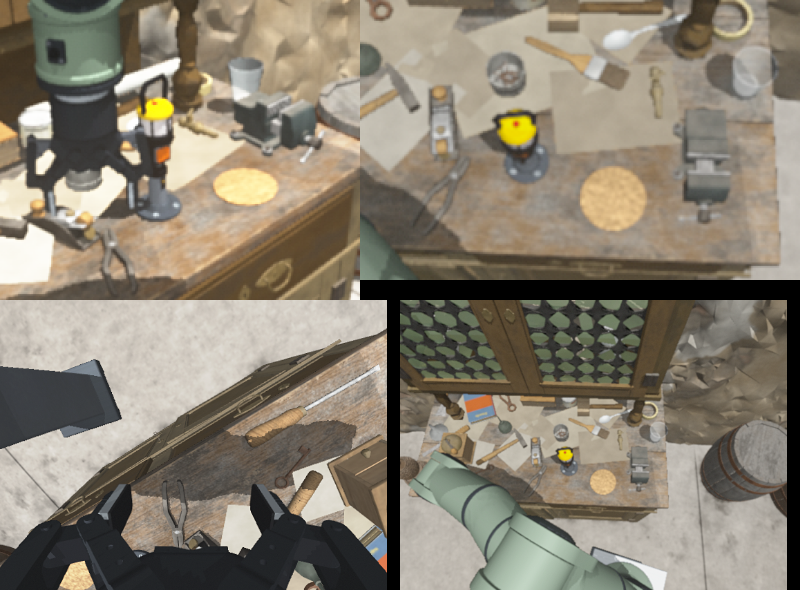

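The lamp stands on the stand at top-image (238,226), with the mat to its right at (293,264). The handle bar looks roughly horizontal in the top view and the orange button faces the scene camera. Next I'll get the camera geometry and zoom in.

Run:
```python
from h import *
np.set_printoptions(precision=3,suppress=True)
st=bot.observe(); ps={n:bot.grab_frame(n) for n in("scene","top","wrist")}
print(ps["wrist"]["T_tool_cam"],ps["wrist"]["K"])
for n in("scene","top"): print(n,cam(ps[n])[1])
for n,box in(("scene",(235,185,295,305)),("top",(205,195,275,255))):
    x0,y0,x1,y1=box; c=ps[n]["frame"][y0:y1,x0:x1,::-1]
    cv2.imwrite(f"pics/z_{n}.png",c)
a=cv2.imread("pics/z_scene.png");b=cv2.imread("pics/z_top.png")
c=np.zeros((600,800,3),np.uint8);c[:,:300]=cv2.resize(a,(300,600),interpolation=2);c[:420,310:800]=cv2.resize(b,(490,420),interpolation=2)
cv2.imwrite("pics/m2.png",c)
r1=[];ts=[]
for t in("lamp_handle","led_lamp","stand","cork_mat","grip_head"):
    rs=[ray(ps[n],m[0]["at"]) for n in("scene","top") for m in[bot.mark_of(t,ps[n])] if m and m[0]["p"]>.5]
    print(t,len(rs), tri(rs) if len(rs)>1 else None)
# predicted pixel for button at yaws
for yaw in(-.6,-.3,0,.3,.6):
    b=np.array([.462-.0225*np.cos(yaw),.385-.0225*np.sin(yaw),.1225]);print(yaw,proj(ps["scene"],b),proj(ps["top"],b))
hsv=cv2.cvtColor(ps["scene"]["frame"],cv2.COLOR_RGB2HSV)
m=((hsv[...,0]<14)&(hsv[...,0]>3)&(hsv[...,1]>190)&(hsv[...,2]>120));m[:240]=0;m[270:]=0
v,u=np.nonzero(m[:,255:285]);print(len(u),u.mean()+255 if len(u) else 0,v.mean() if len(u) else 0)
```

```text
[[-0.    -0.956 -0.294  0.075]
 [ 1.    -0.     0.001 -0.   ]
 [-0.001 -0.294  0.956  0.031]
 [ 0.     0.     0.     1.   ]] [[295.929   0.    276.245]
 [  0.    295.929 214.542]
 [  0.      0.      1.   ]]
scene [-0.481  0.817  0.741]
top [0.134 0.162 1.262]
lamp_handle 2 [0.458 0.381 0.261]
led_lamp 2 [0.462 0.388 0.156]
stand 2 [0.456 0.383 0.004]
cork_mat 2 [ 0.439  0.211 -0.001]
grip_head 1 None
-0.6 [260.91  253.832] [234.426 233.603]
-0.3 [263.563 253.76 ] [236.011 235.077]
0 [266.093 253.282] [238.003 236.024]
0.3 [268.265 252.446] [240.222 236.356]
0.6 [269.881 251.331] [242.467 236.042]
52 268.2692307692308 252.6153846153846
```

View pics/m2.png

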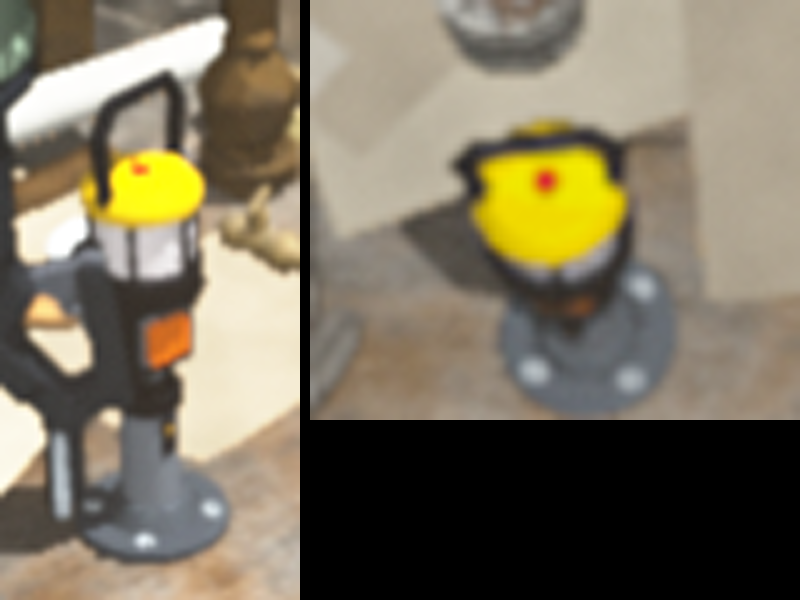

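The handle bar tilts slightly in the top view and the button faces roughly -x, yawed about 0.3. I'll move above the lamp to look from close by.

Request:
{"method": "arm_command", "body": {
  "deltas": [
    [[-3.25, -1.21, -1.46], [0, 0, 0], 8.5],
    [[-3.25, -1.21, -1.46], [0, 0, 0], 8.5],
    [[-3.25, -1.21, -1.46], [0, 0, 0], 8.5],
    [[-3.25, -1.21, -1.46], [0, 0, 0], 8.5],
    [[-3.25, -1.21, -1.46], [0, 0, 0], 8.5],
    [[-3.25, -1.21, -1.46], [0, 0, 0], 8.5],
    [[-3.25, -1.21, -1.46], [0, 0, 0], 8.5],
    [[-3.25, -1.21, -1.46], [0, 0, 0], 8.5],
    [[-3.25, -1.21, -1.46], [0, 0, 0], 8.5],
    [[-3.25, -1.21, -1.46], [0, 0, 0], 8.5],
    [[0, 0, 0], [0, 0, 0.14], 8.5],
    [[0, 0, 0], [0, 0, 0.14], 8.5],
    [[0, 0, 0], [0, 0, 0.14], 8.5],
    [[0, 0, 0], [0, 0, 0.14], 8.5],
    [[0, 0, 0], [0, 0, 0.14], 8.5],
    [[0, 0, 0], [0, 0, 0.14], 8.5],
    [[0, 0, 0], [0, 0, 0.14], 8.5],
    [[0, 0, 0], [0, 0, 0.14], 8.5],
    [[0, 0, 0], [0, 0, 0], 8.5],
    [[0, 0, 0], [0, 0, 0], 8.5]
  ]
}}

```text
clock: 4.6
position: [0.46, 0.3847, 0.5507]
tool_rot: [-3.142, 0.0, 1.724]
force: [0.7, 0.1, -0.4]
grip_width: 0.0848
finger_force: 0.0
```

Run:
```python
from h import *
np.set_printoptions(precision=3,suppress=True)
st=bot.observe(); p=bot.grab_frame("wrist"); save(p,"w2"); print(st["position"],st["tool_rot"],st["clock"])
for t,z in(("lamp_handle",.255),("led_lamp",.145),("stand",0),("cork_mat",.004),("button_face",.1225),("grip_head",.1)):
    m=bot.mark_of(t,p)
    if m: print(t,[(q["p"],q["at"],atz(p,q["at"],z,st)) for q in m[:2]])
```

```text
[0.46  0.385 0.551] [-3.142  0.     1.724] 4.6
lamp_handle [(0.65, [275.6, 208.6], array([0.459, 0.384, 0.255]))]
led_lamp [(0.98, [275.3, 182.7], array([0.458, 0.387, 0.145]))]
stand [(0.8, [279.1, 170.5], array([0.465, 0.382, 0.   ])), (0.27, [308.0, 63.9], array([0.484, 0.559, 0.   ]))]
cork_mat [(0.71, [250.8, 258.1], array([0.438, 0.209, 0.004])), (0.69, [224.4, 83.5], array([0.355, 0.509, 0.004]))]
```

View pics/w2.png

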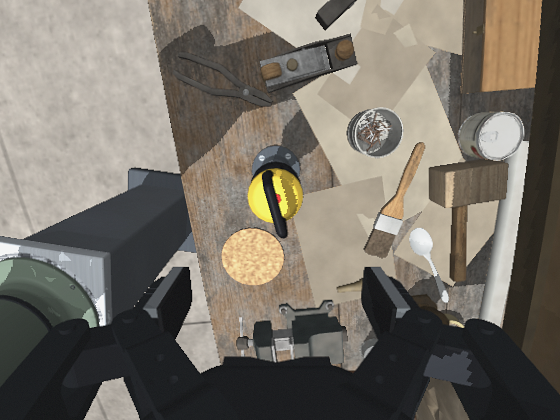

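The bar runs from about (267,176) to (282,233), with the mat at (251,257) below it.

Run:
```python
from h import *
np.set_printoptions(precision=3,suppress=True)
st=bot.observe(); p=bot.grab_frame("wrist")
f=p["frame"].astype(int); m=(f.max(2)<45); m[:165]=0;m[245:]=0;m[:,:250]=0;m[:,305:]=0
n,l,s,c=cv2.connectedComponentsWithStats(m.astype(np.uint8)); 
for i in np.argsort(-s[1:,4])[:3]+1: print(s[i],c[i])
for v in range(176,236,6):
    u=np.nonzero(m[v])[0]
    if len(u): print(v,u.min(),u.max(), atz(p,(u.mean(),v),.255,st))
```

```text
[262 170  25  68 450] [273.698 201.989]
[252 165  48  16 185] [275.432 168.778]
176 253 297 [0.45  0.414 0.255]
182 263 271 [0.448 0.408 0.255]
188 264 272 [0.451 0.402 0.255]
194 265 274 [0.452 0.397 0.255]
200 267 276 [0.455 0.392 0.255]
206 269 278 [0.458 0.386 0.255]
212 271 279 [0.46  0.381 0.255]
218 273 284 [0.465 0.376 0.255]
224 274 285 [0.466 0.37  0.255]
230 276 286 [0.468 0.364 0.255]
```

Request:
{"method": "arm_command", "body": {
  "deltas": [
    [[0, 0, 0], [0, 0, -0.13], 8.5],
    [[0, 0, 0], [0, 0, -0.13], 8.5],
    [[0, 0, 3], [0, 0, 0], 6],
    [[0, 0, 3], [0, 0, 0], 6],
    [[0, 0, 3], [0, 0, 0], 6],
    [[0, 0, 2], [0, 0, 0], 6],
    [[0, 0, 2], [0, 0, 0], 6],
    [[0, 0, 1], [0, 0, 0], 6],
    [[0, 0, 0], [0, 0, 0], 6],
    [[0, 0, 0], [0, 0, 0], 6]
  ]
}}

```text
clock: 6.0
position: [0.4603, 0.3847, 0.4114]
tool_rot: [3.141, -0.0, 1.98]
force: [-0.3, 0.0, -0.2]
grip_width: 0.0599
finger_force: 0.0
```

Run:
```python
from h import *
st=bot.observe(); p=bot.grab_frame("wrist"); save(p,"w3"); print(st["position"],st["tool_rot"],st["clock"],st["grip_width"])
```

```text
[0.46033368 0.38470142 0.41144755] [ 3.14089638e+00 -2.41159348e-04  1.97982409e+00] 6.0 0.059874339707371355
```

View pics/w3.png

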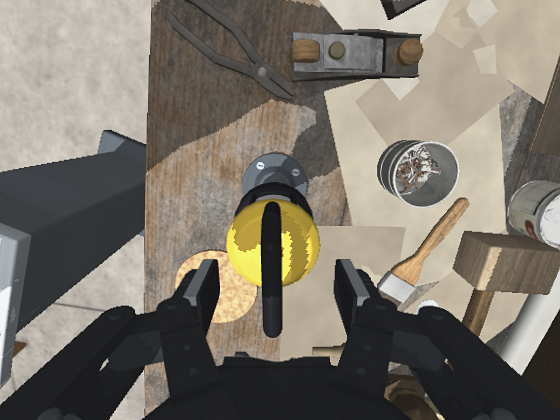

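The bar is upright in the picture at column 271, between the fingers (centre about 276) and aligned. I'll nudge over and close.

Request:
{"method": "arm_command", "body": {
  "deltas": [
    [[0, -0.2, 0], [0, 0, 0], 4],
    [[0, 0, 0], [0, 0, 0], 2],
    [[0, 0, 0], [0, 0, 0], 1],
    [[0, 0, 0], [0, 0, 0], 0.5],
    [[0, 0, 0], [0, 0, 0], 0],
    [[0, 0, 0], [0, 0, 0], 0],
    [[0, 0, 0], [0, 0, 0], 0]
  ],
  "newtons": 45
}}

```text
clock: 6.75
position: [0.4584, 0.3839, 0.411]
tool_rot: [3.141, -0.0, 1.98]
force: [0.3, -0.6, 6.1]
grip_width: 0.0083
finger_force: 44.0
```

Request:
{"method": "arm_command", "body": {
  "deltas": [
    [[0, 0, -0.5], [0, 0, 0], 0],
    [[0, 0, -1], [0, 0, 0], 0],
    [[0, 0, -1], [0, 0, 0], 0],
    [[0, 0, -1], [0, 0, 0], 0],
    [[0, 0, -1], [0, 0, 0], 0],
    [[0, 0, -0.5], [0, 0, 0], 0],
    [[0, 0, 0], [0, 0, 0], 0],
    [[0, 0, 0], [0, 0, 0], 0],
    [[0, 0, 0], [0, 0, 0], 0]
  ]
}}

```text
clock: 7.65
position: [0.4582, 0.3838, 0.4602]
tool_rot: [-3.141, 0.0, 1.98]
force: [-0.1, 0.4, -2.9]
grip_width: 0.0082
finger_force: 44.0
```

Run:
```python
from h import *
np.set_printoptions(precision=3,suppress=True)
st=bot.observe(); print(st["position"],st["force"])
for n in("scene","top","wrist"):
    p=bot.grab_frame(n); save(p,n+"4")
    for t,z in(("led_lamp",.195),("lamp_handle",.305),("button_face",.1225),("grip_head",.1),("cork_mat",.0),("stand",0)):
        m=bot.mark_of(t,p)
        if m: print(n,t,[(round(q["p"],2),q["at"],atz(p,q["at"],z,st)) for q in m[:1]])
c=np.zeros((600,800,3),np.uint8)
a=cv2.imread("pics/scene4.png")[150:320,200:340];c[:,:494]=cv2.resize(a,(494,600),interpolation=2)
c[:230,494:800]=cv2.resize(cv2.imread("pics/wrist4.png"),(306,230));cv2.imwrite("pics/m4.png",c)
```

```text
[0.458 0.384 0.46 ] [-0.067  0.409 -2.861]
scene led_lamp [(0.86, [260.4, 220.5], array([0.482, 0.378, 0.195]))]
scene lamp_handle [(0.81, [256.8, 183.5], array([0.468, 0.39 , 0.305]))]
scene button_face [(0.57, [267.3, 253.5], array([0.437, 0.383, 0.123]))]
scene grip_head [(0.88, [265.1, 258.0], array([0.453, 0.382, 0.1  ]))]
scene cork_mat [(0.84, [323.4, 273.6], array([0.444, 0.206, 0.   ]))]
scene stand [(0.79, [263.9, 286.9], array([0.467, 0.382, 0.   ]))]
top cork_mat [(0.69, [293.0, 264.1], array([0.436, 0.209, 0.   ]))]
top stand [(0.69, [367.2, 197.1], array([0.736, 0.034, 0.   ]))]
wrist led_lamp [(0.8, [274.6, 214.6], array([0.455, 0.386, 0.195]))]
wrist lamp_handle [(0.94, [275.5, 285.5], array([0.457, 0.385, 0.305]))]
wrist grip_head [(0.62, [277.6, 197.8], array([0.462, 0.379, 0.1  ]))]
wrist cork_mat [(0.71, [223.8, 272.2], array([ 0.441,  0.208, -0.   ]))]
wrist stand [(0.59, [278.3, 179.2], array([0.461, 0.382, 0.   ]))]
```

View pics/m4.png

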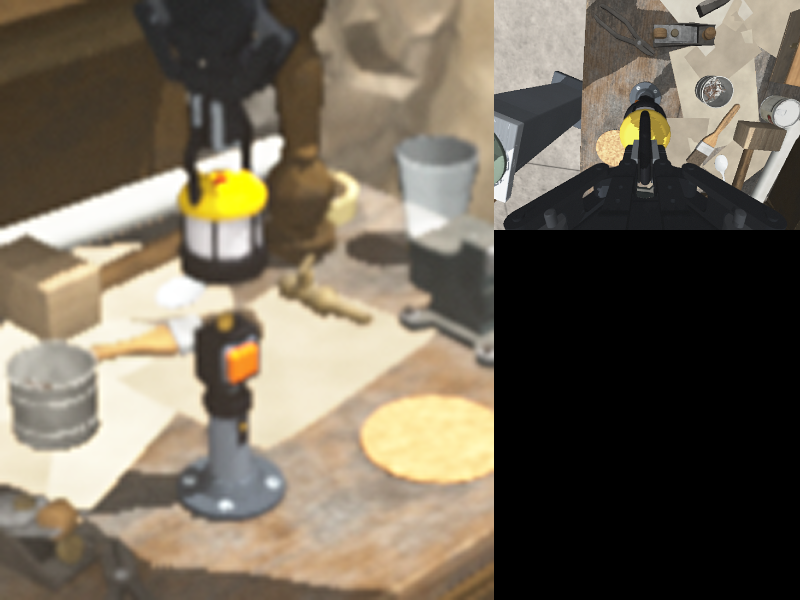

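The lamp is held clear, and the button shows as the orange face at about scene (268,253). Moving over the mat next.

Request:
{"method": "arm_command", "body": {
  "deltas": [
    [[-0.75, -0.4, 0], [0, 0, 0], 0],
    [[-1.5, -0.9, 0], [0, 0, 0], 0],
    [[-2, -1.2, 0], [0, 0, 0], 0],
    [[-2, -1.2, 0], [0, 0, 0], 0],
    [[-2, -1.2, 0], [0, 0, 0], 0],
    [[-2, -1.2, 0], [0, 0, 0], 0],
    [[-2, -1.2, 0], [0, 0, 0], 0],
    [[-1.5, -0.8, 0], [0, 0, 0], 0],
    [[-1, -0.5, 0.5], [0, 0, 0], 0],
    [[-0.5, -0.2, 1.5], [0, 0, 0], 0],
    [[0, 0, 2], [0, 0, 0], 0],
    [[0, 0, 2.5], [0, 0, 0], 0],
    [[0, 0, 2.5], [0, 0, 0], 0],
    [[0, 0, 2.5], [0, 0, 0], 0],
    [[0, 0, 2], [0, 0, 0], 0],
    [[0, 0, 1.5], [0, 0, 0], 0],
    [[0, 0, 1], [0, 0, 0], 0],
    [[0, 0, 0], [0, 0, 0], 0],
    [[0, 0, 0], [0, 0, 0], 0]
  ]
}}

```text
clock: 10.6
position: [0.4384, 0.209, 0.301]
tool_rot: [3.141, 0.0, 1.98]
force: [0.3, 0.5, -4.1]
grip_width: 0.0085
finger_force: 44.0
```

Run:
```python
from h import *
np.set_printoptions(precision=3,suppress=True)
st=bot.observe(); print(st["position"],st["force"],st["clock"])
c=np.zeros((420,800,3),np.uint8)
for n in("scene","top","wrist"):
    p=bot.grab_frame(n); save(p,n+"5")
    for t,z in(("led_lamp",.022),("lamp_handle",.132),("button_face",.1225),("grip_head",.1),("cork_mat",.0),("stand",0)):
        m=bot.mark_of(t,p)
        if m: print(n,t,[(round(q["p"],2),q["at"],atz(p,q["at"],z,st)) for q in m[:1]])
a=cv2.imread("pics/scene5.png")[190:330,240:400];c[:,:480]=cv2.resize(a,(480,420),interpolation=2)
a=cv2.imread("pics/wrist5.png")[150:350,120:430];c[:206,480:800]=cv2.resize(a,(320,206));
a=cv2.imread("pics/top5.png")[170:310,200:360];c[206:406,480:709]=cv2.resize(a,(229,200));cv2.imwrite("pics/m5.png",c)
```

```text
[0.438 0.209 0.301] [ 0.312  0.493 -4.078] 10.6
scene led_lamp [(0.78, [324.1, 263.1], array([0.461, 0.194, 0.022]))]
scene lamp_handle [(0.89, [324.1, 226.5], array([0.475, 0.189, 0.132]))]
scene button_face [(0.58, [267.4, 255.2], array([0.43 , 0.386, 0.123]))]
scene grip_head [(0.91, [264.7, 259.1], array([0.449, 0.385, 0.1  ]))]
scene cork_mat [(0.96, [319.0, 272.9], array([0.453, 0.215, 0.   ]))]
scene stand [(0.82, [266.1, 287.9], array([0.46 , 0.379, 0.   ]))]
top lamp_handle [(0.74, [232.6, 195.4], array([0.555, 0.442, 0.132]))]
top button_face [(0.52, [238.7, 240.4], array([0.427, 0.379, 0.123]))]
top grip_head [(0.57, [245.2, 232.6], array([0.462, 0.372, 0.1  ]))]
top cork_mat [(0.67, [292.0, 264.1], array([0.435, 0.212, 0.   ]))]
top stand [(0.77, [244.1, 243.1], array([0.455, 0.382, 0.   ]))]
wrist led_lamp [(0.93, [274.0, 214.9], array([0.437, 0.207, 0.022]))]
wrist lamp_handle [(0.58, [275.0, 287.8], array([0.441, 0.202, 0.132]))]
wrist stand [(0.61, [387.7, 31.3], array([0.463, 0.382, 0.   ]))]
```

View pics/m5.png

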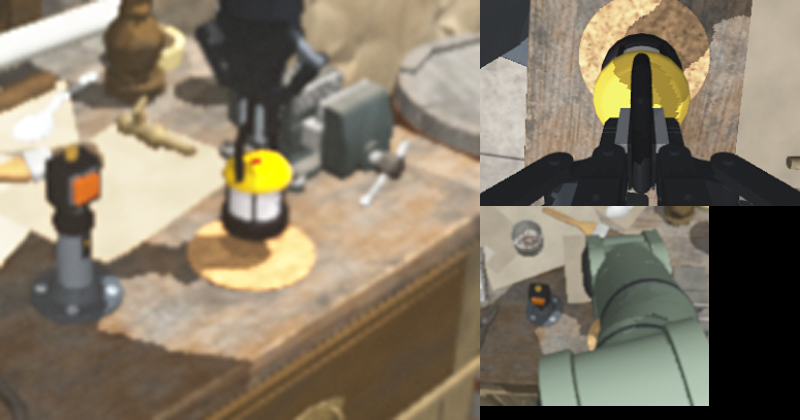

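The lamp hangs upright over the mat. Lowering it gently.

Request:
{"method": "arm_command", "body": {
  "deltas": [
    [[0, 0, 1], [0, 0, 0], 0],
    [[0, 0, 1], [0, 0, 0], 0],
    [[0, 0, 0.5], [0, 0, 0], 0],
    [[0, 0, 0.2], [0, 0, 0], 0],
    [[0, 0, 0.1], [0, 0, 0], 0],
    [[0, 0, 0.1], [0, 0, 0], 0],
    [[0, 0, 0.1], [0, 0, 0], 0],
    [[0, 0, 0], [0, 0, 0], 0],
    [[0, 0, 0], [0, 0, 0], 0]
  ]
}}

```text
clock: 12.55
position: [0.4382, 0.2089, 0.2708]
tool_rot: [3.141, -0.0, 1.98]
force: [-0.2, -1.1, -3.2]
grip_width: 0.0083
finger_force: 43.9
```

Request:
{"method": "arm_command", "body": {
  "deltas": [
    [[0, 0, 0.1], [0, 0, 0], 0],
    [[0, 0, 0.1], [0, 0, 0], 0],
    [[0, 0, 0], [0, 0, 0], 0],
    [[0, 0, 0], [0, 0, 0], 0]
  ]
}}

```text
clock: 12.95
position: [0.4387, 0.2091, 0.27]
tool_rot: [3.139, -0.001, 1.98]
force: [-5.3, -2.3, 28.1]
grip_width: 0.0083
finger_force: 47.2
```

Request:
{"method": "arm_command", "body": {
  "deltas": [
    [[0, 0, -0.1], [0, 0, 0], 0],
    [[0, 0, 0], [0, 0, 0], 1.2],
    [[0, 0, 0], [0, 0, 0], 2],
    [[0, 0, 0], [0, 0, 0], 4],
    [[0, 0, 0], [0, 0, 0], 5],
    [[0, 0, 0], [0, 0, 0], 5],
    [[0, 0, 0], [0, 0, 0], 5],
    [[0, 0, 0], [0, 0, 0], 5]
  ]
}}

```text
clock: 13.75
position: [0.4382, 0.2089, 0.2697]
tool_rot: [-3.142, 0.0, 1.98]
force: [-0.6, -1.0, 0.0]
grip_width: 0.0502
finger_force: 0.0
```

Request:
{"method": "arm_command", "body": {
  "deltas": [
    [[0, 0, -1], [0, 0, 0], 5],
    [[0, 0, -2], [0, 0, 0], 5],
    [[0, 0, -3], [0, 0, 0], 5],
    [[0, 0, -3], [0, 0, 0], 5],
    [[0, 0, -3], [0, 0, 0], 5],
    [[0, 0, -3], [0, 0, 0], 8.5],
    [[0, 0, -3], [0, 0, 0], 8.5],
    [[0, 0, -2], [0, 0, 0], 8.5],
    [[2, 1.2, 0], [0, 0, 0], 8.5],
    [[3, 1.8, 0], [0, 0, 0], 8.5],
    [[3, 1.8, 0], [0, 0, 0], 8.5],
    [[3, 1.8, 0], [0, 0, 0], 8.5],
    [[3, 1.8, 0], [0, 0, 0], 8.5],
    [[1.1, 0.5, 0], [0, 0, 0], 8.5],
    [[0, 0, 0], [0, 0, 0], 8.5],
    [[0, 0, 0], [0, 0, 0], 8.5]
  ]
}}

```text
clock: 15.35
position: [0.4599, 0.3818, 0.47]
tool_rot: [-3.141, 0.001, 1.979]
force: [-0.8, -0.2, -0.6]
grip_width: 0.085
finger_force: 0.0
```

Run:
```python
from h import *
np.set_printoptions(precision=3,suppress=True)
st=bot.observe(); print(st["position"],st["tool_rot"],st["clock"])
c=np.zeros((600,800,3),np.uint8)
for n in("scene","top","wrist"):
    p=bot.grab_frame(n); save(p,n+"6")
    for t,z in(("led_lamp",.004),("lamp_handle",.114),("button_face",.1225),("grip_head",.1),("cork_mat",.0),("stand",0)):
        m=bot.mark_of(t,p)
        if m: print(n,t,[(round(q["p"],2),q["at"],atz(p,q["at"],z,st)) for q in m[:1]])
a=cv2.imread("pics/wrist6.png")[100:280,180:380];c[:540,:600]=cv2.resize(a,(600,540),interpolation=2)
a=cv2.imread("pics/scene6.png")[190:330,240:400];c[400:,570:800]=cv2.resize(a,(230,200));cv2.imwrite("pics/m6.png",c)
```

```text
[0.46  0.382 0.47 ] [-3.141  0.001  1.979] 15.35
scene led_lamp [(0.7, [321.5, 272.0], array([0.449, 0.21 , 0.004]))]
scene button_face [(0.52, [267.1, 254.2], array([0.434, 0.385, 0.123]))]
scene grip_head [(0.54, [264.7, 259.4], array([0.448, 0.386, 0.1  ]))]
scene cork_mat [(0.87, [321.9, 274.9], array([0.441, 0.213, 0.   ]))]
top cork_mat [(0.57, [294.3, 262.5], array([0.442, 0.206, 0.   ]))]
wrist led_lamp [(0.67, [222.9, 266.3], array([0.438, 0.212, 0.004]))]
wrist lamp_handle [(0.95, [206.9, 305.1], array([0.436, 0.213, 0.114]))]
wrist button_face [(0.69, [255.7, 189.7], array([0.437, 0.379, 0.122]))]
wrist grip_head [(0.91, [276.3, 190.8], array([0.46 , 0.382, 0.1  ]))]
wrist cork_mat [(0.91, [222.6, 268.5], array([0.439, 0.206, 0.   ]))]
wrist stand [(0.77, [279.8, 176.9], array([0.465, 0.383, 0.   ]))]
```

View pics/m6.png

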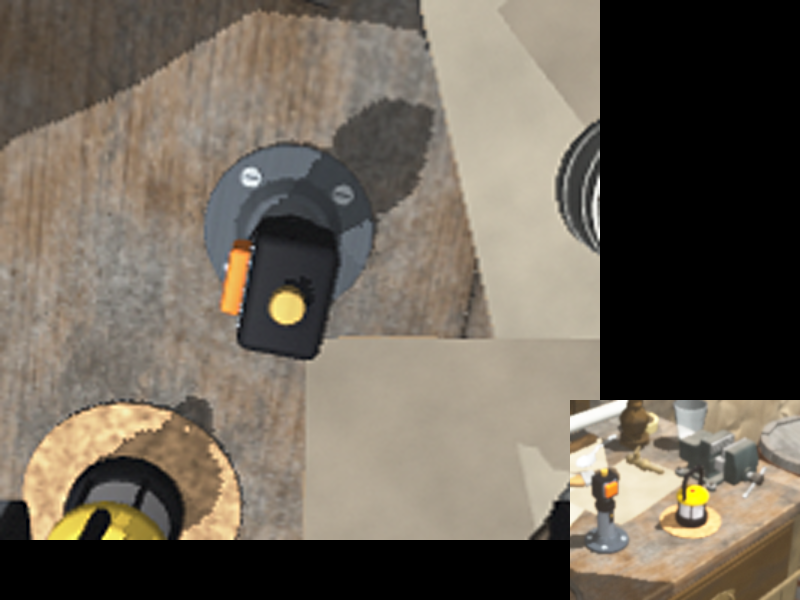

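The head's top face shows corners at crop (238,347), (318,358) and (338,240), with the spigot at (288,307) and the button on its left; the lamp stands on the mat. Now to compute the yaw and centre.

Run:
```python
from h import *
np.set_printoptions(precision=4,suppress=True)
st=bot.observe(); p=bot.grab_frame("wrist"); f=p["frame"]
hsv=cv2.cvtColor(f,cv2.COLOR_RGB2HSV)
w=lambda x,y:np.array([180+x/3.,100+y/3.])
print("spigot",atz(p,w(288,307),.155,st))
bl,br,tr=[atz(p,w(*c),.145,st) for c in((238,349),(319,359),(338,243))]
print(bl,br,tr,np.arctan2(*(br-bl)[1::-1]),np.linalg.norm(br-bl))
m=(hsv[...,0]<18)&(hsv[...,1]>180)&(hsv[...,2]>150); m[:175]=0;m[215:]=0;m[:,:245]=0;m[:,:][:,266:]=0
r=cv2.minAreaRect(np.argwhere(m)[:,::-1].astype(np.float32)); print(m.sum(),r)
b=np.array([atz(p,q,.13,st) for q in cv2.boxPoints(r)]); print(b)
dk=((f.max(2)<40)).astype(np.uint8); dk[:180]=0;dk[222:]=0;dk[:,:252]=0;dk[:,300:]=0
# fit: model top-face+button silhouette by edges rows
for v in range(186,220,3):
    u=np.nonzero(dk[v])[0]
    if len(u):print(v,u.min(),u.max(),atz(p,(u.min(),v),.145,st)[:2],atz(p,(u.max()+1,v),.145,st)[:2])
```

```text
spigot [0.4591 0.3834 0.155 ]
[0.4502 0.3603 0.145 ] [0.4774 0.3681 0.145 ] [0.4667 0.4079 0.145 ] 0.2799563956007221 0.028333728515185026
21 ((257.6346435546875, 193.326904296875), (5.295135974884033, 21.1805419921875), 11.309932708740234)
[[0.4393 0.3666 0.13  ]
 [0.4348 0.3894 0.13  ]
 [0.4402 0.3905 0.13  ]
 [0.4449 0.3678 0.13  ]]
186 264 292 [0.4423 0.3918] [0.4691 0.4034]
189 290 291 [0.4676 0.3994] [0.4694 0.4002]
192 263 291 [0.4437 0.3857] [0.4707 0.3974]
195 262 290 [0.444  0.3824] [0.4711 0.3941]
198 262 289 [0.4452 0.3795] [0.4714 0.3908]
201 261 289 [0.4455 0.3762] [0.4727 0.388 ]
204 287 288 [0.4712 0.3838] [0.4731 0.3846]
207 260 287 [0.447  0.3699] [0.4734 0.3813]
210 286 287 [0.4729 0.3776] [0.4748 0.3784]
213 286 286 [0.4742 0.3746] [0.4751 0.375 ]
216 264 285 [0.4545 0.3625] [0.4755 0.3716]
219 280 283 [0.4711 0.3662] [0.4749 0.3678]
```

Request:
{"method": "arm_command", "body": {
  "deltas": [
    [[0.1, -0.1, 0], [0, 0, 0.1], 8.5],
    [[0, 0, 0], [0, 0, 0.09], 8.5],
    [[0, 0, 3], [0, 0, 0], 8.5],
    [[0, 0, 3], [0, 0, 0], 8.5],
    [[0, 0, 3], [0, 0, 0], 8.5],
    [[0, 0, 3], [0, 0, 0], 8.5],
    [[0, 0, 0], [0, 0, 0], 8.5],
    [[0, 0, 0], [0, 0, 0], 8.5]
  ]
}}

```text
clock: 17.25
position: [0.4587, 0.3834, 0.3503]
tool_rot: [-3.142, 0.0, 1.79]
force: [0.3, 0.3, 0.6]
grip_width: 0.0849
finger_force: 0.0
```

Run:
```python
from h import *
np.set_printoptions(precision=3,suppress=True)
st=bot.observe(); print(st["position"],st["tool_rot"],st["force"],st["clock"])
p=bot.grab_frame("wrist"); cv2.imwrite("pics/w7.png",p["frame"][130:400,130:430,::-1])
for t,z in(("lamp_handle",.114),("button_face",.1225),("grip_head",.1),("cork_mat",.0)):
    m=bot.mark_of(t,p)
    if m: print(t,[(round(q["p"],2),q["at"],atz(p,q["at"],z,st)) for q in m[:1]])
```

```text
[0.459 0.383 0.35 ] [-3.142  0.     1.79 ] [0.314 0.271 0.649] 17.25
button_face [(0.93, [245.7, 236.7], array([0.438, 0.377, 0.122]))]
grip_head [(0.86, [275.2, 226.4], array([0.458, 0.381, 0.1  ]))]
```

View pics/w7.png

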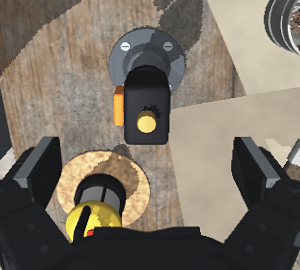

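The head is aligned with the fingers, the spigot at crop (147,122) being centred between them. Descend and squeeze.

Request:
{"method": "arm_command", "body": {
  "deltas": [
    [[0, 0, 2.5], [0, 0, 0], 8.5],
    [[0, 0, 2.5], [0, 0, 0], 8.5],
    [[0, 0, 1.5], [0, 0, 0], 8.5],
    [[0, 0, 1], [0, 0, 0], 7],
    [[0, 0, 0], [0, 0, 0], 5],
    [[0, 0, 0], [0, 0, 0], 4],
    [[0, 0, 0], [0, 0, 0], 2],
    [[0, 0, 0], [0, 0, 0], 2],
    [[0, 0, 0], [0, 0, 0], 2],
    [[0, 0, 0], [0, 0, 0], 2],
    [[0, 0, 0], [0, 0, 0], 2]
  ],
  "newtons": 60
}}

```text
clock: 18.6
position: [0.4584, 0.3834, 0.276]
tool_rot: [3.142, -0.001, 1.789]
force: [-5.2, -1.8, 8.4]
grip_width: 0.0299
finger_force: 58.9
```

The width shows the button is squeezed in. Drawing up.

Request:
{"method": "arm_command", "body": {
  "deltas": [
    [[0, 0, -0.3], [0, 0, 0], 2],
    [[0, 0, -0.7], [0, 0, 0], 2],
    [[0, 0, -1], [0, 0, 0], 2],
    [[0, 0, -1], [0, 0, 0], 2],
    [[0, 0, -1], [0, 0, 0], 2],
    [[0, 0, -1], [0, 0, 0], 2],
    [[0, 0, -1], [0, 0, 0], 2],
    [[0, 0, -1], [0, 0, 0], 2],
    [[0, 0, -1], [0, 0, 0], 2],
    [[0, 0, -1], [0, 0, 0], 2],
    [[0, 0, -0.7], [0, 0, 0], 2],
    [[0, 0, -0.5], [0, 0, 0], 2],
    [[0, 0, -0.3], [0, 0, 0], 2],
    [[0, 0, -0.2], [0, 0, 0], 2],
    [[0, 0, 0], [0, 0, 0], 2],
    [[0, 0, 0], [0, 0, 0], 2]
  ]
}}

```text
clock: 20.2
position: [0.4584, 0.3833, 0.3822]
tool_rot: [-3.141, -0.0, 1.79]
force: [-4.8, 2.4, -3.3]
grip_width: 0.0298
finger_force: 61.3
```

Request:
{"method": "arm_command", "body": {
  "deltas": [
    [[0, 0, -0.2], [0, 0, 0], 2],
    [[0, 0, -0.1], [0, 0, 0], 2],
    [[0, 0, 0], [0, 0, 0], 2],
    [[0, 0, 0], [0, 0, 0], 2]
  ]
}}

```text
clock: 20.6
position: [0.4584, 0.3834, 0.3851]
tool_rot: [-3.141, -0.0, 1.79]
force: [-5.5, 1.8, -1.9]
grip_width: 0.0296
finger_force: 61.3
```

Run:
```python
from h import *
np.set_printoptions(precision=3,suppress=True)
st=bot.observe(); print(st["position"],st["force"],st["finger_force"],st["clock"])
p=bot.grab_frame("scene"); cv2.imwrite("pics/s8.png",cv2.resize(p["frame"][150:330,200:380,::-1],(540,540)))
for t,z in(("grip_head",.21),("led_lamp",.004),("cork_mat",0)):
    print(t,[(round(q["p"],2),q["at"],atz(p,q["at"],z,st)) for q in bot.mark_of(t,p)[:1]])
print(proj(p,(.459,.383,.21)),proj(p,(.459,.383,.155)))
```

```text
[0.458 0.383 0.385] [-5.535  1.832 -1.948] 61.33708477020264 20.6
grip_head [(0.51, [264.0, 221.2], array([0.448, 0.384, 0.21 ]))]
led_lamp [(0.87, [321.0, 273.3], array([0.444, 0.215, 0.004]))]
cork_mat [(0.86, [321.9, 274.9], array([0.441, 0.213, 0.   ]))]
[262.401 219.389] [263.073 238.634]
```

View pics/s8.png

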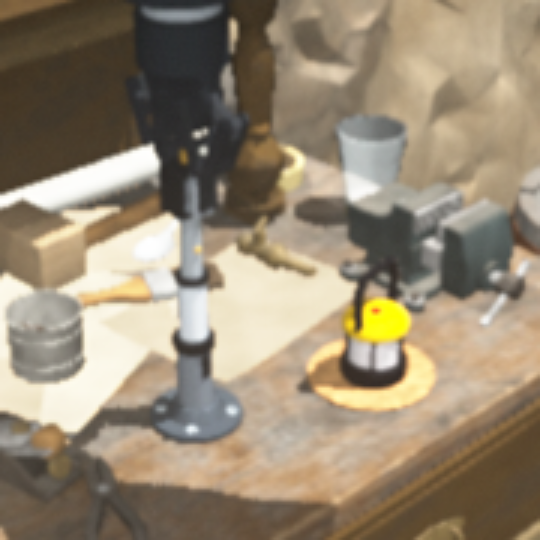

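Both sections are out and the lamp stands on the mat. One slight further pull will seat the head against the stop.

Request:
{"method": "arm_command", "body": {
  "deltas": [
    [[0, 0, -0.1], [0, 0, 0], 2],
    [[0, 0, -0.05], [0, 0, 0], 2],
    [[0, 0, 0], [0, 0, 0], 2],
    [[0, 0, 0], [0, 0, 0], 2],
    [[0, 0, 0], [0, 0, 0], 2]
  ]
}}

```text
clock: 21.3
position: [0.4584, 0.3834, 0.3862]
tool_rot: [-3.141, 0.0, 1.79]
force: [-3.4, 2.8, -8.1]
grip_width: 0.0295
finger_force: 61.0
```

```bash
python3 -c "
from workcell import bot
print(bot.job_done())"
```

```text
the job is handed in; nothing more can be done
None
```

The job is handed in, with no verdict returned: the lamp stands upright on the cork mat, and the gripper is holding the grip head about 110 mm up, at the second stop with both sections out.

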